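Proof-pull a drone's latched battery

ROBOT

A 6-joint arm with a two-finger parallel gripper is mounted at the origin on the work surface. World frame = base frame: x ahead of the robot, y to its left, z up, the work surface at z = 0. Lengths are in m, angles in degrees, forces in N, time in s.
With the tool pointing down it reaches from about 0.375 to 0.9 m from the base axis. Payload 3.1 kg.
Tool frame: the origin (TCP) lies at the very end of the fingers, on their centre line; the grasp point (between the pads) lies 19 mm behind it; z points along the fingers, y is the line along which they close (so a half turn about z gives the same grasp; the last joint's range is limited). The gripper opens to 87 mm and grips with 3 to 60 N. Pads are 19 mm wide; open, the fingers measure 117 mm over their backs; the gripper's body (75 mm by 190 mm) begins 51 mm behind the grasp point.
Start: joints at [-78.467, 30.224, 82.088, -0, 67.689, -10.227], TCP at [0.232, -0.58, 0.198] pointing down, gripper open.
Joint ranges: [-176.69, 176.69], [-43.24, 126.21], [12.49, 139.97], [-82, 262], [0, 151.66], [-163.58, 163.58]. Speed limits (degrees/s): [159.86, 159.86, 180, 180, 180, 180].

INTERFACE

Orientations are given as a 3x3 rotation matrix whose columns are the frame's x, y, z axes.
In Python, from rig import readout, cams, bot gives the robot as it stands.
- The arm moves only by the shell command python3 -m inch 'ROWS'. ROWS is JSON, a list of rows, each a list of 5 numbers: the shift along the world's x, y, z in cm, then the turn about the world's z in degrees, then the finger opening in cm, from 0 to 8.7. In form: [[dx, dy, dz, twist, fingers], ...]. A call has 1 to 10 rows; each row is the pose to reach, as a shift and turn from the pose commanded when the call began; what a row does not reach only later rows make up. A row lasts 1/12 s, in which the tool goes at most 41.7 mm and 7.16 degrees, less where a joint would pass 70% of its speed; a pose out of reach is approached as far as the arm can. A call with a gripper value outside its range is refused whole. The fingers move at their own pace and stop on an object; the grip force is fixed at half the most. Time passes only in rows, so rows that repeat a pose let the fingers close. It gives the time, the measured TCP pose, the force, the opening and the grip force at its end, in the units of the state.
- readout.read_state(): the state, without advancing time (a new reading comes with each control period).
- cams.capture(name): name is "scene" or "top" or "wrist"; returns a dict with "image" (480x640x3 uint8, blue, green, red), "intrinsics" (3x3 intrinsics, pixels), "xyz" and "rotation" of the camera in the world; the wrist camera has in their place "tool_from_camera" (4x4, takes a point from camera to tool coordinates, whose origin is the TCP and whose axes are the flange's). Camera axes: x right, y down, z forward; pixel columns grow to the right and rows downward; lengths in m; the calibration is good to about 2 mm. A picture is of the moment at which its call begins: read the wrist's pose just before it. There is no depth.
- bot.hand_in(): hands the job in; it is judged then, once.
The state is a dict: "time_s": time; "joint_positions": joint angles; "qvel": joint speeds; "tau": joint torques, N m; "position": TCP position; "tcp_rot": TCP orientation; "force": force on the tool from outside, world axes, zero at the start; "moment": the same for the moment, N m; "opening": opening from 0.0 (shut) to 1.0 (fully open); "grasp_force": force on a finger pad.
Only numpy, scipy, OpenCV 4.12 (cv2) and the standard library are available. Lean on these libraries where they do the work, as an engineer would, in place of code of your own. Each camera call takes 0.05 s, during which the arm holds its last target. There are 200 camera calls.

TASK

Slide both steel latches on the drone in the test rig fully home over the ends of its battery. Then take the battery by its handle and pull straight up, slowly, until the rig's pointer stands between the two bars on the mast; hold it there for about two seconds to prove that the latches hold, without ever pulling it past the upper bar. Ease the drone gently back down until it rests and let go, with the latches still home, and leave the jar, the circuit board and the tweezers beside the drone where they are.

Things in the scene. Friction and masses are not known exactly. Their poses are not given: they have to be found in the camera images.
- rig: Pull-test rig fixed to the bench: aluminium base plate 280 x 130 x 12 mm; origin under its centre, on the bench; x along the drone to its nose, y to the drone's left, z up. A grey quadcopter (hull 200 x 84 mm, flat deck 108 mm above the bench; motors at x +-150, y +-140 mm, tops 114 mm up) sits on its sprung cradle, which moves only straight up.
- mast_window (a point): Midpoint (in height) between the two bars of the rig's mast, 83 mm above the bench. The steel bars are level, 3 mm thick, one above the other, centred 11.5 mm above and below this point, and reach sideways (-y) from the mast, an upright 12 x 16 mm strip before the drone's nose, its top 130 mm above the bench.
- pointer (a point): Centre of the steel pointer blade, 8 x 20 x 3 mm, level, fixed to the cradle, its tip 3 mm beside the bars' ends; 59 mm above the bench at rest. It rises with the drone, past the lower bar to the space between the bars.
- drone (a joint): Lift of the cradle with the drone and pointer, m: 0 at rest on its stop, 0.040 at the upper stop. Pointer level with the lower bar at 0.0125, with the upper at 0.0355, midway at 0.024. With the weights balanced by the spring, it starts to rise at about 1.5 N of upward pull and needs 0.5 N more per mm: about 13.5 N midway. Let go while lifted, it snaps down.
- bay_mouth (a point): Centre of the mouth of the battery bay, on the drone, in the plane of the deck (108 mm above the bench at rest); axes as the rig's. The bay is 96 x 53 mm and 32 mm deep.
- battery_handle (a point): Centre of the handle of the loose battery that sits in the bay: an upright dark web, 30 mm along x, 12 mm thick along y (grip across this). Its top is 19 mm above this point; this point is 18.5 mm above the deck. Battery 92 x 50 x 30.5 mm, about 250 g, its top 1.5 mm below the deck. Latches home, it has 2 mm of free play upwards before they hold it.
- latch_front (a joint): Travel of the front latch, m: 0 fully open, 0.016 fully home. It slides towards the battery, along -x of the rig, with about 1.5 N of friction, and stays where it is left. In the last 8 mm its tongue reaches over the battery's end.
- latch_rear (a joint): Travel of the rear latch, m: 0 fully open, 0.016 fully home; it slides towards the battery, along +x of the rig; otherwise as the front latch.
- latch_front_tab (a point): Centre of the front (nose side) latch's steel thumb tab, 14 x 14 mm, 22 mm high, axes as the rig's; 16.5 mm above the deck, its top 27.5 mm. It stands on a flat plate 34 mm wide (y), top 5.5 mm above the deck; low rails beside it reach 6 mm above the deck. Tab centre to middle of bay: 78 mm open, 62 mm home. Pinch it across y, or push it.
- latch_rear_tab (a point): Centre of the rear latch's thumb tab, the same as the front one, on the other (-x) side of the battery. Axes as the rig's.
- flux_jar: Bystander: jar, 64 mm wide, 70 mm high, between the drone's two right arms. Origin under its centre.
- circuit_board: Bystander: dark circuit board 70 x 50 x 8 mm, between the drone's two left arms. Origin under its centre.
- tweezers: Bystander: dark tweezers 120 mm long, 6 mm high, to the drone's right, beyond the jar. Origin under the middle.
Things that resemble listed ones, but are neither listed nor needed, are in the scene too. What is shaped like the part that bears battery_handle but pink is not meant.

How it is judged (in metres and radians):
On the way, in this order (a step that is already met when the one before it is completed fails the run):
1. both latches fully home (within 2.5 mm) with the battery seated and the drone down at rest (value of joint each of latch_front, latch_rear above 0.0135 m and value of joint drone below 0.004 m and z of battery_handle in the frame of bay_mouth below 0.0225 m), for 0.2 s.
2. the battery is pulled by the fingers against its latches with the pointer between the two bars for at least a second (value of joint drone between 0.0125 and 0.0355 m and contact force between the fingers and battery above 4 N and z of battery_handle in the frame of bay_mouth between 0.0192 and 0.0235 m and value of joint each of latch_front, latch_rear above 0.0135 m), for 1 s.
At the end, for the whole second after the job is handed in: The drone is back down on its stop (lift under 2 mm), both latches are within 2.5 mm of fully home, and the battery sits in its bay (height within 4 mm, centred within 6 mm), released and at rest (value of joint drone below 0.002 m and value of joint each of latch_front, latch_rear above 0.0135 m and z of battery_handle in the frame of bay_mouth between 0.0155 and 0.0225 m and horizontal distance between battery_handle and bay_mouth below 0.006 m and contact force between the fingers and battery below 0.1 N and linear speed of battery below 0.02 m/s); the robot touches nothing.
It fails at once if the pointer was pulled past the upper bar (lift over 37 mm) (value of joint drone above 0.037 m).
It fails at once if the pull was jerked (drone rising faster than 0.12 m/s) (velocity of joint drone above 0.12 m/s).
It fails at once if the drone was let snap or pushed down (faster than 0.12 m/s) (velocity of joint drone below -0.12 m/s).
It fails at once if the jar, the circuit board or the tweezers was moved by more than 30 mm (distance of any of flux_jar, circuit_board, tweezers from where it was at the start of the episode above 0.03 m).
It also fails if it takes over 58 s, if anything falls off the work surface, if the arm or the gripper's body presses on something with over 40 N, if the wrist force passes 120 N, or if a joint passes its speed limit or range.

## Working session

There is one attempt and no reset: what is moved stays moved. The work goes in short steps, Python scripts to look and compute and a shell command to move; the robot and the scene stay as the last step left them, time stands still between calls to the robot, and variables do not carry over. Pictures are saved under pics/ and viewed, at most 10 in all, crops included, and the job is handed in when it is done.

```bash
mkdir -p pics; cat > h.py <<'E'
import numpy as np,cv2
from rig import readout,cams,bot
def shot(n,f):
    s=readout.read_state();c=cams.capture(n);cv2.imwrite('pics/'+f,c['image'])
    K=np.array(c['intrinsics'])
    if n=='wrist':
        T=np.array(c['tool_from_camera']);R0=np.array(s['tcp_rot']);R=R0@T[:3,:3];p=np.array(s['position'])+R0@T[:3,3]
    else: R=np.array(c['rotation']);p=np.array(c['xyz'])
    np.savez('pics/'+f+'.npz',K=K,R=R,p=p);return c['image']
def pt(f,u,v,z):
    d=np.load('pics/'+f+'.npz');r=d['R']@np.linalg.solve(d['K'],[u,v,1.]);return d['p']+r*(z-d['p'][2])/r[2]
def px(f,P):
    d=np.load('pics/'+f+'.npz');q=d['K']@(d['R'].T@(np.array(P)-d['p']));return q[:2]/q[2]
E
python3 - <<'E'
from h import *
a=shot('top','t1.png');b=shot('scene','s1.png')
s=readout.read_state();print(s['time_s'],s['position'],s['tcp_rot'],s['opening'])
for f in('t1.png','s1.png'):
    d=np.load('pics/'+f+'.npz');print(d['p'],d['R'])
E
```

```text
0.1 [ 0.23158302 -0.57976424  0.19757936] [[ 9.28744087e-01  3.70721263e-01 -4.06337082e-04]
 [ 3.70721352e-01 -9.28742264e-01  1.86726265e-03]
 [ 3.14851547e-04 -1.88484698e-03 -9.99998174e-01]] 1.0049976829361926
[0.42737796 0.00783239 1.10115665] [[ 6.18486692e-04 -9.87223712e-01  1.59339134e-01]
 [-9.99727889e-01  3.10517693e-03  2.31193844e-02]
 [-2.33187807e-02 -1.59310075e-01 -9.86953157e-01]]
[ 1.13227902 -0.26052535  1.13789174] [[ 0.44184722  0.78675324 -0.43103407]
 [ 0.89697563 -0.37977025  0.22629467]
 [ 0.01434415 -0.48661473 -0.87349891]]
```

View pics/t1.png

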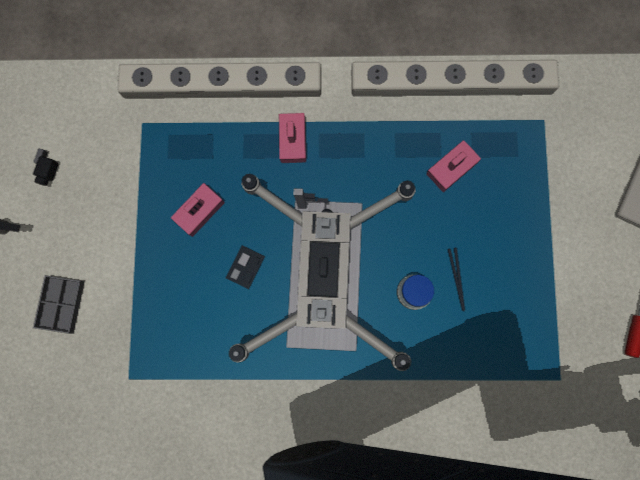

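View pics/s1.png

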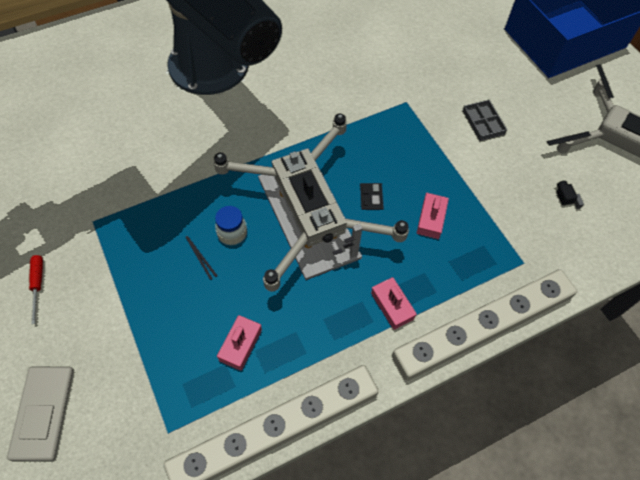

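The top view shows the rig drone with its nose up in the image, mast at (299,197), the dark battery handle at (323,267), and latch tabs near (325,223) and (321,313). The jar is at (416,291), the board at (245,267) and the tweezers at (457,280). Handle lookalikes are the pink ones at (291,137), (197,209) and (454,165), plus another drone at the right edge of the scene view (620,130). The dark handle in the rig drone is the one I want. Next is a close crop.

```bash
python3 - <<'E'
from h import *
a=cv2.imread('pics/t1.png')[180:360,225:420]
cv2.imwrite('pics/t1c.png',cv2.resize(a,None,fx=3.3,fy=3.3,interpolation=cv2.INTER_CUBIC))
E
```

```text
(no output)
```

View pics/t1c.png

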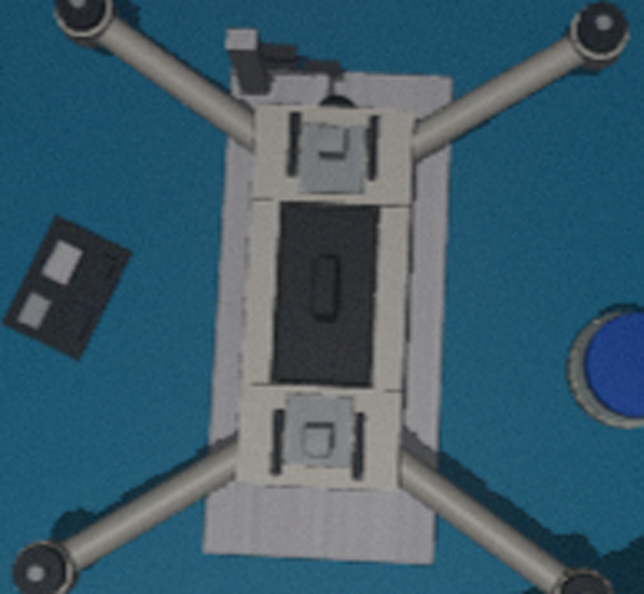

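```bash
python3 - <<'E'
from h import *
c=lambda u,v,z:pt('t1.png',225+(u+.5)/3.3-.5,180+(v+.5)/3.3-.5,z)
m=[pt('t1.png',u,v,.114) for u,v in[(249.5,181),(407.5,188),(237.5,353),(402,361)]]
print(np.round(m,4),np.mean(m,0))
f=m[0]+m[1]-m[2]-m[3];l=m[0]+m[2]-m[1]-m[3]
print(np.degrees(np.arctan2(f[1],f[0])),np.degrees(np.arctan2(-l[0],l[1])))
b=[c(u,v,.108) for u,v in[(281,203),(380,204),(372,386),(272,382)]];print('bay',np.round(b,4),np.mean(b,0))
f=b[0]+b[1]-b[2]-b[3];print(np.degrees(np.arctan2(f[1],f[0])))
print('tabs',c(333,137,.1355),c(317,438,.1355),'handle',c(327,284,.1455))
E
```

```text
[[ 0.6786  0.1622  0.114 ]
 [ 0.6646 -0.1148  0.114 ]
 [ 0.3819  0.1761  0.114 ]
 [ 0.3693 -0.0991  0.114 ]] [0.52363387 0.03109475 0.114     ]
-2.866323677779653 -2.7591404214691937
bay [[0.5722 0.0557 0.108 ]
 [0.5715 0.0036 0.108 ]
 [0.4763 0.0081 0.108 ]
 [0.4784 0.06   0.108 ]] [0.52462356 0.03187117 0.108     ]
-2.6487892029901663
tabs [0.60241715 0.02779151 0.1355    ] [0.44904084 0.03579009 0.1355    ] handle [0.52552457 0.03058795 0.1455    ]
```

```bash
python3 -m inch '[[10.8,30.7,0,-12,5],[10.8,30.7,0,-12,5],[10.8,30.7,0,-12,5],[10.8,30.7,0,-12,5],[10.8,30.7,0,-12,5],[10.8,30.7,0,-12,5],[10.8,30.7,0,-12,5],[10.8,30.7,0,-12,5],[10.8,30.7,0,-12,5],[10.8,30.7,0,-12,5]]'
```

```text
time_s: 0.93
position: [0.3399, -0.2716, 0.1984]
tcp_rot: [[0.985, 0.173, -0.001], [0.173, -0.985, 0.0], [-0.0, -0.0, -1.0]]
force: [-0.5, -0.7, 0.2]
opening: 0.579
grasp_force: 0.0
```

```bash
python3 -m inch '[[14.8,30.4,2,-12.6,4],[14.8,30.4,2,-12.6,4],[14.8,30.4,2,-12.6,4],[14.8,30.4,2,-12.6,4],[14.8,30.4,2,-12.6,4],[14.8,30.4,2,-12.6,4],[14.8,30.4,2,-12.6,4],[14.8,30.4,2,-12.6,4],[14.8,30.4,2,-12.6,4],[14.8,30.4,2,-12.6,4]]'; python3 - <<'E'
from h import *
shot('wrist','w1.png');print(readout.read_state()['position'])
for P in[(.449,.0355,.1355),(.6024,.0275,.1355),(.5245,.031,.1455)]:print(px('w1.png',P))
E
```

```text
time_s: 1.77
position: [0.4907, 0.0322, 0.2187]
tcp_rot: [[0.999, -0.046, 0.003], [-0.046, -0.999, 0.0], [0.003, -0.0, -1.0]]
force: [0.0, -0.5, -0.4]
opening: 0.463
grasp_force: 0.0
[0.48929243 0.03055405 0.21836212]
[316.23299291 290.34374974]
[317.77481746  58.32408164]
[317.79322551 186.08361726]
```

View pics/w1.png

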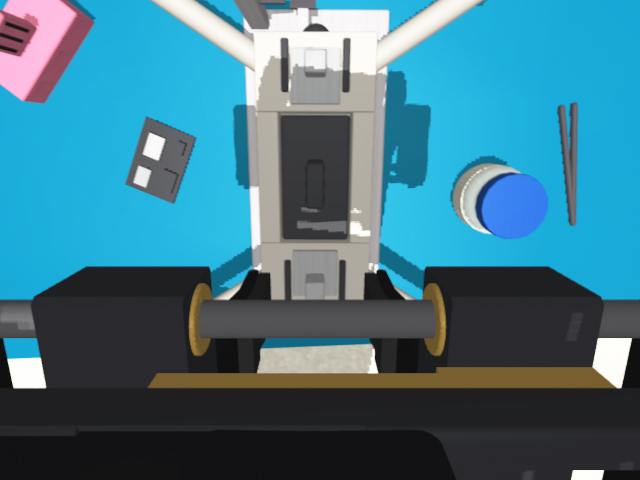

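The wrist view shows the rear tab at (314,287), the front tab at (316,61) and the handle at (315,185), all within about 2 mm of my predictions. I'll pinch the rear tab now.

```bash
python3 -m inch '[[-3.9,0.6,-1,0,4],[-3.9,0.6,-4,0,4],[-3.9,0.6,-7,0,4],[-3.9,0.6,-9,0,4],[-3.9,0.6,-10,0,4],[-3.9,0.6,-10,0,4],[-3.9,0.6,-10,0,4]]'
```

```text
time_s: 2.4
position: [0.4485, 0.0348, 0.118]
tcp_rot: [[0.999, -0.052, -0.002], [-0.052, -0.999, -0.0], [-0.002, 0.0, -1.0]]
force: [0.4, 0.2, 0.2]
opening: 0.459
grasp_force: 0.0
```

```bash
python3 -m inch '[[0.1,0.15,0,0,3],[0.1,0.15,0,0,2],[0.1,0.15,0,0,1.2],[0.1,0.15,0,0,1],[0.1,0.15,0,0,1],[0.1,0.15,0,0,1],[0.1,0.15,0,0,1]]'
```

```text
time_s: 2.98
position: [0.4498, 0.0382, 0.1186]
tcp_rot: [[0.999, -0.049, 0.0], [-0.049, -0.999, -0.0], [0.0, 0.0, -1.0]]
force: [-0.4, 0.5, -0.4]
opening: 0.128
grasp_force: 0.0
```

```bash
python3 -m inch '[[0,0,0,0,1]]'; python3 - <<'E'
from h import *
shot('scene','s2.png');a=shot('wrist','w2.png')
u,v=map(int,px('s2.png',(.45,.036,.12)));print(u,v)
i=cv2.imread('pics/s2.png')[v-60:v+60,u-80:u+80]
cv2.imwrite('pics/c2.png',np.vstack([cv2.resize(i,(480,360),interpolation=2),cv2.resize(a[230:400,200:430],(480,240))]))
E
```

```text
time_s: 3.07
position: [0.4497, 0.0382, 0.1185]
tcp_rot: [[0.999, -0.049, 0.0], [-0.049, -0.999, -0.0], [0.0, 0.0, -1.0]]
force: [0.5, 0.6, 0.7]
opening: 0.12
grasp_force: 0.0
293 159
```

View pics/c2.png

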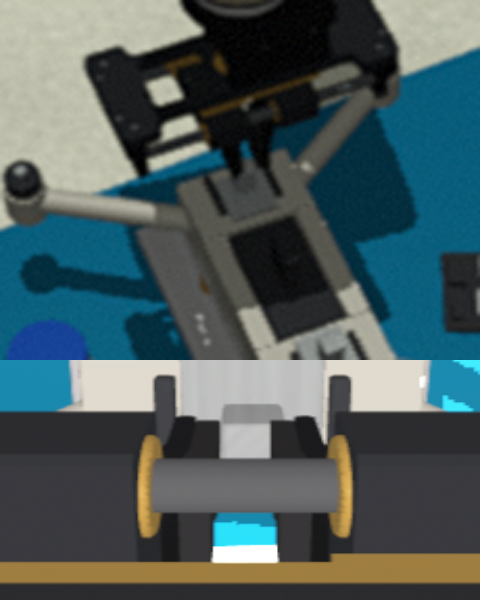

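```bash
python3 - <<'E'
from h import *
d=np.load('pics/w2.png.npz');print(d['p'])
for v in(259,275,300):print(v,pt('w2.png',320,v,.1355),pt('w2.png',320,v,.1135))
d=np.load('pics/w1.png.npz');print(d['p'])
i=cv2.imread('pics/w1.png');j=cv2.imread('pics/w2.png')
z=lambda a:cv2.resize(a,None,fx=5,fy=5,interpolation=2)
cv2.imwrite('pics/c3.png',np.hstack([z(i[35:110,280:355]),z(i[235:310,280:355])]))
E
```

```text
[0.51648968 0.03559153 0.30427938]
259 [0.46286351 0.03699719 0.1355    ] [0.45587346 0.03718041 0.1135    ]
275 [0.45544201 0.03734385 0.1355    ] [0.44748459 0.03757226 0.1135    ]
300 [0.44353185 0.03790017 0.1355    ] [0.43402197 0.0382011  0.1135    ]
[0.55688725 0.02976928 0.40467187]
```

View pics/c3.png

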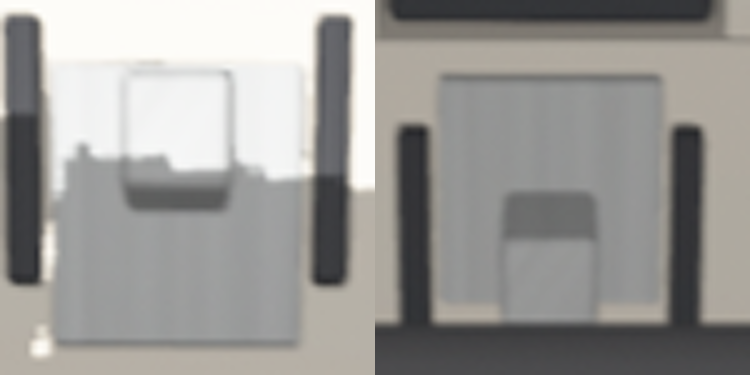

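The front tab's top face spans v 49–72. The rear tab's top face starts at v≈283, so it should lie between the fingers. I'll check by closing fully.

```bash
python3 -m inch '[[0,0,0,0,0.4],[0,0,0,0,0],[0,0,0,0,0],[0,0,0,0,0]]'
```

```text
time_s: 3.5
position: [0.4497, 0.0381, 0.1184]
tcp_rot: [[0.999, -0.05, -0.0], [-0.05, -0.999, 0.0], [-0.0, -0.0, -1.0]]
force: [0.2, -0.4, 0.4]
opening: 0.012
grasp_force: 0.0
```

```bash
python3 - <<'E'
from h import *
for x in(.4402,.4497,.4592):
  for z in(.118,.137,.16): print(x,z,px('w2.png',(x,.0382+.005,z)),px('w2.png',(x,.0382-.005,z)))
a=shot('wrist','w3.png');b=shot('scene','s3.png')
u,v=293,159
z=lambda i,f:cv2.resize(i,None,fx=f,fy=f,interpolation=2)
cv2.imwrite('pics/c4.png',np.hstack([z(a[235:385,270:370],4),z(b[v-40:v+35,u-25:u+25],8)]))
E
```

```text
0.4402 0.118 [309.38648931 292.51730927] [329.57744143 291.60723745]
0.4402 0.137 [308.58233958 308.75625469] [330.82745465 307.76508293]
0.4402 0.16 [307.35935033 333.45321682] [332.72884799 332.34275892]
0.4497 0.118 [308.3537142  274.39456122] [328.78464561 273.46184108]
0.4497 0.137 [307.43259357 288.97968878] [329.96935393 287.96127933]
0.4497 0.16 [306.02741882 311.22938364] [331.77693948 310.08400312]
0.4592 0.118 [307.29603966 255.83488742] [327.97272348 254.87868462]
0.4592 0.137 [306.25223412 268.6765468 ] [329.08838857 267.6297906 ]
0.4592 0.16 [304.65489261 288.3282108 ] [330.79599446 287.14627796]
```

View pics/c4.png

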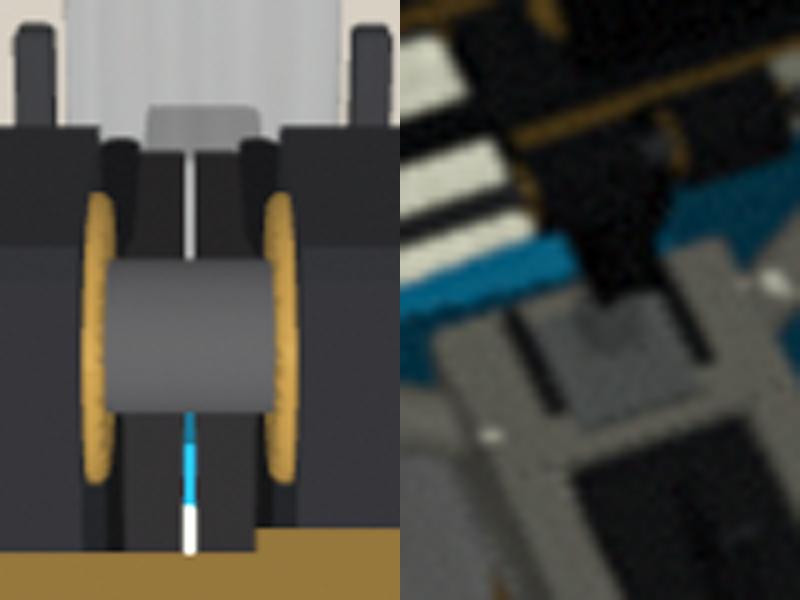

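```bash
python3 - <<'E'
from h import *
for z in(.088,.098,.108):
  a,b=pt('w1.png',315,113,z),pt('w1.png',315,241,z);c,d=pt('w1.png',248,60,z),pt('w1.png',382,60,z)
  # tab at crop: front top face edges, width
  e,f=pt('w1.png',280+123/5,49,z+.0275),pt('w1.png',280+231/5,49,z+.0275)
  g=pt('w1.png',316,49.2,z+.0275),pt('w1.png',316,72,z+.0275)
  r=pt('w1.png',314,282.6,z+.0275)
  w=pt('w1.png',280+503/5-75,282,z+.0275),pt('w1.png',280+596/5-75,282,z+.0275)
  print(z,'bay',a[0]-b[0],a[0],b[0],'tabw',e[1]-f[1],w[0][1]-w[1][1],'tablen',g[0][0]-g[1][0],'front x',(g[0][0]+g[1][0])/2,'rear',r[0]-.007)
i=cv2.imread('pics/w1.png');print(i[60:300:1,340,0][::1].tolist())
E
```

```text
0.088 bay 0.09956761777295825 0.5723689390135356 0.47280132124057733 tabw 0.01429724244990382 0.014160548238384026 tablen 0.014118693046766273 front x 0.6043827704591107 rear 0.4403575683067429
0.098 bay 0.09642342886574129 0.5718800517392228 0.47545662287348156 tabw 0.013802822211190079 0.013670855091969893 tablen 0.013630447316097083 front x 0.6027403037731636 rear 0.4441452702847376
0.108 bay 0.09327923995852433 0.5713911644649101 0.4781119245063858 tabw 0.013308401972476347 0.013181161945555755 tablen 0.013142201585427893 front x 0.6010978370872164 rear 0.44793297226273227
[221, 221, 220, 220, 219, 205, 216, 231, 236, 228, 190, 158, 151, 152, 152, 152, 151, 150, 150, 149, 148, 149, 149, 149, 153, 153, 153, 154, 153, 155, 156, 156, 156, 155, 155, 154, 155, 156, 156, 155, 155, 158, 157, 157, 161, 166, 165, 166, 166, 166, 160, 132, 105, 110, 132, 92, 60, 61, 64, 65, 63, 63, 63, 63, 63, 63, 63, 63, 63, 63, 64, 63, 64, 63, 63, 63, 63, 63, 64, 63, 63, 62, 62, 62, 62, 61, 62, 62, 62, 61, 62, 62, 62, 62, 63, 62, 62, 61, 62, 62, 62, 63, 61, 60, 61, 61, 60, 60, 61, 60, 60, 61, 60, 61, 62, 60, 61, 60, 60, 61, 60, 60, 61, 60, 59, 59, 60, 60, 60, 59, 60, 58, 60, 59, 59, 59, 59, 58, 60, 59, 59, 59, 59, 58, 58, 58, 58, 57, 57, 58, 58, 58, 58, 58, 58, 57, 58, 58, 58, 57, 58, 106, 116, 116, 116, 117, 117, 117, 117, 117, 117, 89, 63, 56, 56, 56, 56, 56, 51, 81, 109, 114, 113, 144, 158, 159, 159, 159, 160, 159, 159, 159, 159, 159, 159, 159, 159, 159, 160, 135, 86, 53, 53, 54, 54, 56, 55, 55, 56, 56, 57, 56, 54, 53, 52, 53, 53, 53, 53, 54, 52, 54, 53, 53, 53, 53, 54, 53, 53, 54, 53, 53, 54, 54, 54, 55, 53, 54, 54, 54]
```

```bash
python3 -m inch '[[0,0,-0.1,0,0],[0,0,-0.2,0,0],[0,0,-0.3,0,0],[0,0,-0.3,0,0]]'
```

```text
time_s: 3.93
position: [0.4495, 0.0381, 0.1152]
tcp_rot: [[0.999, -0.05, -0.001], [-0.05, -0.999, 0.0], [-0.001, -0.0, -1.0]]
force: [0.4, 0.0, 0.5]
opening: 0.005
grasp_force: 0.0
```

```bash
python3 -m inch '[[0,0,-0.1,0,0],[0,0,-0.2,0,0],[0,0,-0.3,0,0],[0,0,-0.3,0,0]]';  python3 -m inch '[[0,0,-0.1,0,0],[0,0,-0.2,0,0],[0,0,-0.2,0,0]]'
```

```text
time_s: 4.27
position: [0.4496, 0.0381, 0.1122]
tcp_rot: [[0.999, -0.05, -0.0], [-0.05, -0.999, 0.0], [-0.0, -0.0, -1.0]]
force: [-0.4, 0.8, -0.7]
opening: 0.004
grasp_force: 0.0
time_s: 4.52
position: [0.451, 0.038, 0.1117]
tcp_rot: [[0.999, -0.05, 0.003], [-0.05, -0.999, -0.0], [0.003, 0.0, -1.0]]
force: [0.5, 0.5, 9.9]
opening: 0.002
grasp_force: 4.9
```

```bash
python3 - <<'E'
from h import *
def ray(f,u,v):
    d=np.load('pics/'+f+'.npz');r=d['R']@np.linalg.solve(d['K'],[u,v,1.]);return d['p'],r/np.linalg.norm(r)
def tri(*rs):
    A=sum(np.eye(3)-np.outer(r,r) for p,r in rs);b=sum((np.eye(3)-np.outer(r,r))@p for p,r in rs);return np.linalg.solve(A,b)
for t,s in[((249.5,181),(401,227)),((407.5,188),(271,278)),((237.5,353),(340,119)),((402,361),(221,157))]:
    print(tri(ray('t1.png',*t),ray('s1.png',*s)))
# rear tab front-top edge centre w1/w2; front tab top centre t1/w1
print('rear',tri(ray('w1.png',315,282.6),ray('w3.png',320,272.8)))
print('front',tri(ray('w1.png',315.5,60.6),ray('t1.png',325.7,221.4)))
print(px('w3.png',(.4505,.038,.118)))
b=shot('wrist','w4.png');s=shot('scene','s4.png');t=shot('top','t4.png')
z=lambda i,f:cv2.resize(i,None,fx=f,fy=f,interpolation=2)
cv2.imwrite('pics/c5.png',np.hstack([z(b[235:385,270:370],4),z(s[100:220,250:330],5)]))
E
```

```text
[0.6823626  0.16496189 0.10049843]
[ 0.66929635 -0.11564578  0.09657783]
[0.38204619 0.18048685 0.10021942]
[ 0.36968692 -0.09794995  0.1073861 ]
rear [0.46596478 0.03618202 0.16343886]
front [0.60573567 0.02847094 0.11144924]
[318.71841383 272.42256375]
```

View pics/c5.png

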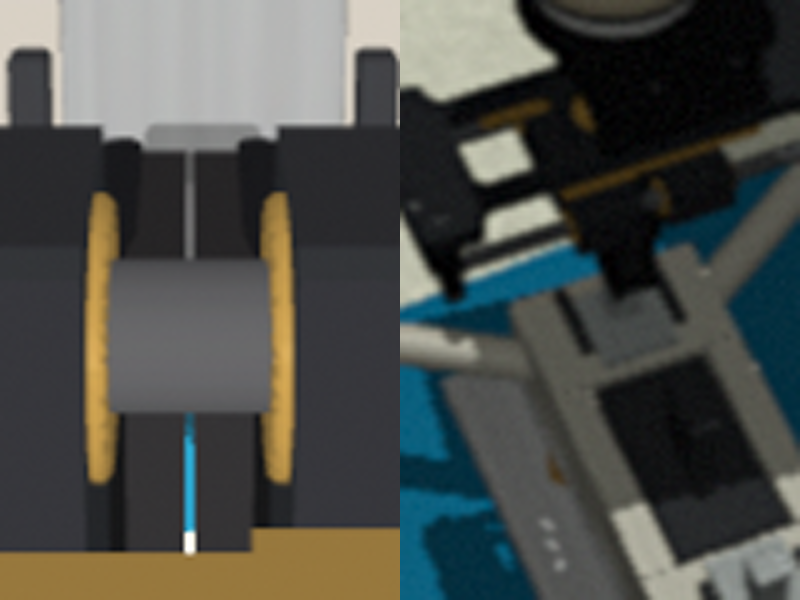

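The tool-fixed fingertip covers the tab, and triangulation puts the front tab top at z≈0.111, where I felt contact. So the rig sits about 24 mm lower than the nominal height in TCP readings. I'll go lower by that much.

```bash
python3 -m inch '[[0,0,0.6,0,0],[-0.7,-0.15,1,0,2],[-0.7,-0.15,1,0,4],[-0.7,-0.15,1,0,4],[-0.7,-0.15,0.5,0,4],[-0.7,-0.15,-0.5,0,4],[-0.7,-0.15,-1.2,0,4],[-0.7,-0.15,-1.6,0,4],[-0.7,-0.15,-1.6,0,4]]'; python3 -m inch '[[0,0,0,0,3],[0,0,0,0,2],[0,0,0,0,1.4],[0,0,0,0,1.2],[0,0,0,0,1.2],[0,0,0,0,1.2]]'
```

```text
time_s: 5.42
position: [0.4418, 0.0367, 0.0932]
tcp_rot: [[0.999, -0.05, -0.003], [-0.05, -0.999, 0.0], [-0.003, -0.0, -1.0]]
force: [0.1, -0.2, 0.1]
opening: 0.444
grasp_force: 0.0
time_s: 5.92
position: [0.4429, 0.0367, 0.0947]
tcp_rot: [[0.999, -0.05, 0.001], [-0.05, -0.999, 0.0], [0.001, -0.0, -1.0]]
force: [0.3, 1.4, 0.9]
opening: 0.16
grasp_force: 11.3
```

The tab is pinched (opening 14 mm). Now I slide it towards the battery.

```bash
python3 -m inch '[[0.3,-0.01,0,0,0.8],[0.6,-0.03,0,0,0.8],[0.9,-0.04,0,0,0.8],[1.2,-0.06,0,0,0.8],[1.4,-0.07,0,0,0.8],[1.4,-0.07,0,0,0.8]]'; python3 -m inch '[[0.1,0,0,0,0.8],[0.2,-0.01,0,0,0.8],[0.2,-0.01,0,0,0.8]]'
```

```text
time_s: 6.42
position: [0.4567, 0.036, 0.0946]
tcp_rot: [[0.999, -0.05, -0.001], [-0.05, -0.999, 0.0], [-0.001, -0.0, -1.0]]
force: [-2.9, 1.5, 6.5]
opening: 0.16
grasp_force: 30.0
time_s: 6.67
position: [0.4566, 0.0361, 0.0946]
tcp_rot: [[0.999, -0.049, -0.005], [-0.049, -0.999, 0.0], [-0.005, -0.0, -1.0]]
force: [-5.3, 0.9, 9.6]
opening: 0.154
grasp_force: 30.0
```

```bash
python3 -m inch '[[0.1,0,0,0,0.8],[0.2,-0.01,0,0,0.8],[0.2,-0.01,0,0,0.8]]'
```

```text
time_s: 6.92
position: [0.4566, 0.0361, 0.0946]
tcp_rot: [[0.999, -0.049, -0.009], [-0.049, -0.999, 0.001], [-0.009, -0.0, -1.0]]
force: [-9.0, -0.7, 14.6]
opening: 0.155
grasp_force: 30.0
```

```bash
python3 -m inch '[[-0.4,0.01,0,0,0.8],[-0.4,0.01,0,0,2.5],[-0.4,0.01,0,0,4],[-0.4,0.01,0.5,0,4],[-0.4,0.01,3.5,0,4],[-0.4,0.01,7,0,4],[3,-0.1,9,0,4],[4,-0.2,11,0,4],[4,-0.2,11,0,4],[4,-0.2,11,0,4]]'; python3 - <<'E'
from h import *
a=shot('wrist','w5.png');print(readout.read_state()['position'])
cv2.imwrite('pics/c6.png',cv2.resize(a[0:320,220:420],None,fx=1.85,fy=1.85,interpolation=2))
E
```

```text
time_s: 7.75
position: [0.5021, 0.0334, 0.2055]
tcp_rot: [[0.999, -0.049, 0.003], [-0.049, -0.999, -0.001], [0.003, 0.001, -1.0]]
force: [-0.7, 0.9, -0.7]
opening: 0.454
grasp_force: 0.0
[0.50001339 0.03369856 0.20414425]
```

View pics/c6.png

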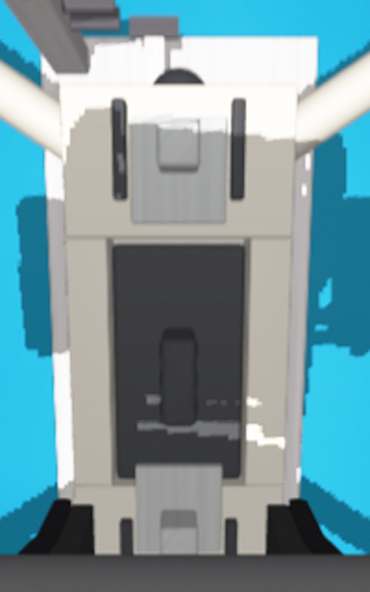

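The rear latch's tongue (crop y≈463) now covers the bay's end edge (y≈485). The front tab's top is at crop (180,145) and the handle is at about (178,370).

```bash
python3 - <<'E'
from h import *
c=lambda u,v,z:pt('w5.png',220+u/1.85,v/1.85,z)
for k in(.084,.09,.096):print(k,'tongue',c(178,463,k+.0055)[0],'bayrear',c(178,485,k)[0],'bayfront',c(178,239,k)[0],'fronttab top edges',c(180,119,k+.0275),c(180,163,k+.0275)[0],'handle',c(178,329,k+.0375),c(178,341,k+.0375)[0], 'rear tab top front',c(180,528,k+.0275)[0],'fplate',c(180,222,k+.0055)[0])
E
```

```text
0.084 tongue 0.4805564909446072 bayrear 0.4690675985446064 bayfront 0.5718058623727857 fronttab top edges [0.61198648 0.02865036 0.1115    ] 0.5974752357797006 handle [0.54005569 0.03286493 0.1215    ] 0.5357398426688775 rear tab top front 0.45990067654225275 fplate 0.5780991701693303
0.09 tongue 0.48229975782977064 bayrear 0.4710038816968254 bayfront 0.5717372561147062 fronttab top edges [0.61105001 0.0286989  0.1175    ] 0.5968497600871379 handle [0.54068321 0.0328216  0.1275    ] 0.5364632830127278 rear tab top front 0.4622236153117796 fplate 0.5779042664371334
0.096 tongue 0.4840430247149341 bayrear 0.47294016484904444 bayfront 0.5716686498566266 fronttab top edges [0.61011354 0.02874745 0.1235    ] 0.5962242843945751 handle [0.54131073 0.03277828 0.1335    ] 0.5371867233565781 rear tab top front 0.4645465540813064 fplate 0.5777093627049366
```

```bash
python3 -m inch '[[4,-0.2,0,0,4],[8,-0.4,0,0,4],[10.4,-0.5,-1,0,4],[10.4,-0.5,-3,0,4],[10.4,-0.5,-6,0,4],[10.4,-0.5,-9,0,4],[10.4,-0.5,-11,0,4],[10.4,-0.5,-11,0,4],[10.4,-0.5,-11,0,4]]'; python3 -m inch '[[0,0,0,0,3],[0,0,0,0,2],[0,0,0,0,1.4],[0,0,0,0,1.2],[0,0,0,0,1.2],[0,0,0,0,1.2]]'
```

```text
time_s: 8.55
position: [0.6019, 0.029, 0.0921]
tcp_rot: [[0.999, -0.05, -0.006], [-0.05, -0.999, 0.001], [-0.006, -0.0, -1.0]]
force: [-0.4, -0.2, 0.2]
opening: 0.459
grasp_force: 0.0
time_s: 9.05
position: [0.6047, 0.0287, 0.0945]
tcp_rot: [[0.999, -0.05, 0.0], [-0.05, -0.999, 0.0], [0.0, -0.0, -1.0]]
force: [-0.0, -0.6, -0.5]
opening: 0.158
grasp_force: 13.8
```

```bash
python3 -m inch '[[-0.3,0.01,0,0,0.8],[-0.6,0.03,0,0,0.8],[-0.9,0.04,0,0,0.8],[-1.2,0.06,0,0,0.8],[-1.4,0.07,0,0,0.8],[-1.4,0.07,0,0,0.8]]'; python3 -m inch '[[-0.1,0,0,0,0.8],[-0.2,0.01,0,0,0.8],[-0.3,0.01,0,0,0.8],[-0.3,0.01,0,0,0.8]]'
```

```text
time_s: 9.55
position: [0.5899, 0.0294, 0.0945]
tcp_rot: [[0.999, -0.049, -0.001], [-0.049, -0.999, -0.0], [-0.001, 0.0, -1.0]]
force: [-0.5, -0.1, 0.5]
opening: 0.153
grasp_force: 30.0
time_s: 9.88
position: [0.5899, 0.0294, 0.095]
tcp_rot: [[0.999, -0.05, 0.005], [-0.05, -0.999, -0.0], [0.005, -0.0, -1.0]]
force: [4.5, -0.3, -0.6]
opening: 0.157
grasp_force: 30.0
```

```bash
python3 -m inch '[[-0.1,0,0,0,0.8],[-0.2,0.01,0,0,0.8],[-0.3,0.01,0,0,0.8],[-0.3,0.01,0,0,0.8]]';  python3 -m inch '[[0.5,-0.02,0,0,0.8],[0.6,-0.02,0,0,2.5],[0.6,-0.02,0,0,4],[0.6,-0.02,0.5,0,4],[0.6,-0.02,3.5,0,4],[0.6,-0.02,7,0,4],[-3,0.2,9,0,4],[-6,0.4,11,0,4],[-8.5,0.4,11,0,4],[-8.5,0.4,11,0,4]]'; python3 - <<'E'
from h import *
a=shot('wrist','w6.png');print(readout.read_state()['position'])
cv2.imwrite('pics/c7.png',cv2.resize(a[0:320,220:420],None,fx=1.85,fy=1.85,interpolation=2))
E
```

```text
time_s: 10.22
position: [0.5899, 0.0294, 0.0957]
tcp_rot: [[0.999, -0.05, 0.011], [-0.05, -0.999, -0.0], [0.011, -0.0, -1.0]]
force: [8.8, 1.5, -1.1]
opening: 0.156
grasp_force: 30.0
time_s: 11.05
position: [0.4932, 0.0345, 0.2054]
tcp_rot: [[0.999, -0.049, -0.006], [-0.049, -0.999, 0.0], [-0.006, -0.0, -1.0]]
force: [-0.3, -0.5, 0.2]
opening: 0.459
grasp_force: 0.0
[0.49629608 0.0340704  0.20522882]
```

View pics/c7.png

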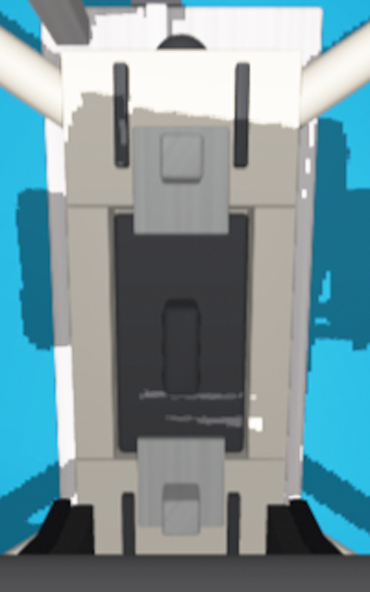

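Both tongues now lie over the battery ends: front edge at crop y≈233 and rear edge at ≈437, giving a gap of about 77 mm. The handle's top is centred near (181,350).

```bash
python3 - <<'E'
from h import *
c=lambda u,v,z:pt('w6.png',220+u/1.85,v/1.85,z)
print(c(181,308,.1215),c(181,350,.1215),c(181,392,.1215));print(c(181,333,.084),readout.read_state()['position'])
E
```

```text
[0.53795629 0.03268489 0.1215    ] [0.52291594 0.03340085 0.1215    ] [0.50743919 0.03413759 0.1215    ]
[0.52460032 0.03327903 0.084     ] [0.49629608 0.0340704  0.20522882]
```

```bash
python3 -m inch '[[2.6,-0.1,-1,0,4],[2.6,-0.1,-4,0,4],[2.6,-0.1,-7,0,4],[2.6,-0.1,-9.5,0,4],[2.6,-0.1,-11,0,4],[2.6,-0.1,-11,0,4],[2.6,-0.1,-11,0,4]]'; python3 -m inch '[[0,0,0,0,3],[0,0,0,0,2],[0,0,0,0,1.2],[0,0,0,0,0.6],[0,0,0,0,0.6],[0,0,0,0,0.6],[0,0,0,0,0.6]]'
```

```text
time_s: 11.68
position: [0.5257, 0.0325, 0.0935]
tcp_rot: [[0.999, -0.05, -0.002], [-0.05, -0.999, 0.0], [-0.002, -0.0, -1.0]]
force: [-0.2, -0.8, 0.6]
opening: 0.463
grasp_force: 0.0
time_s: 12.27
position: [0.5261, 0.0326, 0.0951]
tcp_rot: [[0.999, -0.05, 0.001], [-0.05, -0.999, -0.0], [0.001, 0.0, -1.0]]
force: [-0.8, -0.8, 4.3]
opening: 0.137
grasp_force: 30.0
```

```bash
python3 -m inch '[[0,0,0.1,0,0.6],[0,0,0.2,0,0.6],[0,0,0.3,0,0.6],[0,0,0.4,0,0.6],[0,0,0.5,0,0.6],[0,0,0.6,0,0.6],[0,0,0.7,0,0.6],[0,0,0.8,0,0.6],[0,0,0.9,0,0.6],[0,0,1,0,0.6]]'
```

```text
time_s: 13.1
position: [0.5253, 0.0326, 0.1043]
tcp_rot: [[0.999, -0.05, -0.001], [-0.05, -0.999, 0.0], [-0.001, -0.0, -1.0]]
force: [0.1, -0.5, -5.4]
opening: 0.134
grasp_force: 30.0
```

```bash
python3 -m inch '[[0,0,0.15,0,0.6],[0,0,0.3,0,0.6],[0,0,0.45,0,0.6],[0,0,0.6,0,0.6],[0,0,0.75,0,0.6],[0,0,0.9,0,0.6],[0,0,1.05,0,0.6],[0,0,1.2,0,0.6],[0,0,1.35,0,0.6],[0,0,1.5,0,0.6]]';python3 -m inch '[[0,0,0.1,0,0.6],[0,0,0.1,0,0.6],[0,0,0.1,0,0.6]]'; python3 - <<'E'
from h import *
a=shot('scene','s7.png')
E
```

```text
time_s: 13.93
position: [0.5253, 0.0326, 0.1192]
tcp_rot: [[0.999, -0.05, -0.001], [-0.05, -0.999, 0.0], [-0.001, -0.0, -1.0]]
force: [0.0, -0.5, -12.4]
opening: 0.137
grasp_force: 30.0
time_s: 14.18
position: [0.5253, 0.0326, 0.1202]
tcp_rot: [[0.999, -0.05, -0.001], [-0.05, -0.999, 0.0], [-0.001, -0.0, -1.0]]
force: [-0.3, 0.1, -11.0]
opening: 0.138
grasp_force: 30.0
```

```bash
python3 -m inch '[[0,0,0.1,0,0.6],[0,0,0.1,0,0.6],[0,0,0.1,0,0.6],[0,0,0.1,0,0.6],[0,0,0.1,0,0.6],[0,0,0.1,0,0.6],[0,0,0.1,0,0.6],[0,0,0.1,0,0.6],[0,0,0.1,0,0.6],[0,0,0.1,0,0.6]]';python3 -m inch '[[0,0,0,0,0.6],[0,0,0,0,0.6],[0,0,0,0,0.6],[0,0,0,0,0.6],[0,0,0,0,0.6],[0,0,0,0,0.6],[0,0,0,0,0.6],[0,0,0,0,0.6],[0,0,0,0,0.6],[0,0,0,0,0.6]]';python3 -m inch '[[0,0,0,0,0.6],[0,0,0,0,0.6],[0,0,0,0,0.6],[0,0,0,0,0.6],[0,0,0,0,0.6],[0,0,0,0,0.6]]'; python3 - <<'E'
from h import *
a=shot('scene','s8.png').astype(np.float32);b=cv2.imread('pics/s3.png').astype(np.float32)
# shift of front-left and front-right motors between rest and lifted
for (u,v) in[(401,227),(271,278)]:
    t=b[v-10:v+11,u-10:u+11];r=cv2.matchTemplate(a[v-40:v+25,u-30:u+31],t,cv2.TM_CCOEFF_NORMED);_,m,_,l=cv2.minMaxLoc(r);print(m,l[0]-20,l[1]-30)
for P in[(.682,.165),(.669,-.1156)]:print(px('s8.png',(*P,.114))-px('s8.png',(*P,.09)))
E
```

```text
time_s: 15.07
position: [0.5253, 0.0326, 0.1213]
tcp_rot: [[0.999, -0.05, -0.001], [-0.05, -0.999, 0.0], [-0.001, -0.0, -1.0]]
force: [-1.3, -0.1, -13.1]
opening: 0.137
grasp_force: 30.0
time_s: 15.9
position: [0.5256, 0.0326, 0.1214]
tcp_rot: [[0.999, -0.05, -0.0], [-0.05, -0.999, 0.0], [-0.0, -0.0, -1.0]]
force: [-1.7, 0.5, -13.3]
opening: 0.133
grasp_force: 30.0
time_s: 16.4
position: [0.5256, 0.0326, 0.1214]
tcp_rot: [[0.999, -0.05, -0.0], [-0.05, -0.999, 0.0], [-0.0, -0.0, -1.0]]
force: [-3.7, 1.4, -13.2]
opening: 0.139
grasp_force: 30.0
0.9739161729812622 2 -6
0.942391574382782 -1 -5
[ 1.63941351 -5.92486448]
[-0.68450944 -5.30176286]
```

The motors have risen by about 24 mm in the scene image, the pull is 13 N, and I've held it for over two seconds. Next I ease the drone down.

```bash
python3 -m inch '[[0,0,-0.15,0,0.6],[0,0,-0.3,0,0.6],[0,0,-0.45,0,0.6],[0,0,-0.6,0,0.6],[0,0,-0.75,0,0.6],[0,0,-0.9,0,0.6],[0,0,-1.05,0,0.6],[0,0,-1.2,0,0.6],[0,0,-1.35,0,0.6],[0,0,-1.5,0,0.6]]';python3 -m inch '[[0,0,-0.15,0,0.6],[0,0,-0.3,0,0.6],[0,0,-0.4,0,0.6],[0,0,-0.5,0,0.6],[0,0,-0.6,0,0.6],[0,0,-0.7,0,0.6],[0,0,-0.8,0,0.6],[0,0,-0.9,0,0.6],[0,0,-1,0,0.6],[0,0,-1,0,0.6]]'
```

```text
time_s: 17.28
position: [0.5271, 0.0324, 0.1069]
tcp_rot: [[0.999, -0.05, 0.003], [-0.05, -0.999, -0.0], [0.003, 0.0, -1.0]]
force: [-2.2, 0.1, -6.0]
opening: 0.136
grasp_force: 30.0
time_s: 18.12
position: [0.5261, 0.0325, 0.0965]
tcp_rot: [[0.999, -0.05, 0.001], [-0.05, -0.999, -0.0], [0.001, 0.0, -1.0]]
force: [0.4, 0.7, -1.5]
opening: 0.139
grasp_force: 30.0
```

```bash
python3 -m inch '[[0,0,-0.05,0,0.6],[0,0,-0.1,0,0.6],[0,0,-0.15,0,0.6],[0,0,-0.15,0,0.6],[0,0,-0.15,0,0.6]]'
```

```text
time_s: 18.53
position: [0.526, 0.0325, 0.0951]
tcp_rot: [[0.999, -0.05, 0.001], [-0.05, -0.999, -0.0], [0.001, 0.0, -1.0]]
force: [0.7, -0.3, 0.0]
opening: 0.135
grasp_force: 30.0
```

Back at the grasp height with zero force, so the drone is resting. I'll release and retreat straight up.

```bash
python3 -m inch '[[0,0,0,0,1.5],[0,0,0,0,2.5],[0,0,0,0,4],[0,0,0,0,4],[0,0,1,0,4],[0,0,3,0,4],[0,0,6,0,4],[0,0,9,0,4],[0,0,11,0,4],[0,0,11,0,4]]'; python3 -m inch '[[-2.9,0.15,0,0,4],[-2.9,0.15,0,0,4],[-2.9,0.15,0,0,4],[-2.9,0.15,0,0,4]]'; python3 - <<'E'
from h import *
a=shot('wrist','w9.png')[0:280,220:420];b=cv2.imread('pics/w6.png')[0:280,220:420]
print(readout.read_state()['position'])
g=lambda i:cv2.cvtColor(i,6).astype(np.float32)
for y0,y1 in[(60,130),(160,215),(233,280),(0,280)]:
    s,r=cv2.phaseCorrelate(g(a)[y0:y1].copy(),g(b)[y0:y1].copy());print(s,r)
E
```

```text
time_s: 19.37
position: [0.5291, 0.0322, 0.2103]
tcp_rot: [[0.999, -0.049, 0.011], [-0.049, -0.999, -0.002], [0.011, 0.001, -1.0]]
force: [0.3, -0.3, 0.1]
opening: 0.458
grasp_force: 0.0
time_s: 19.7
position: [0.4968, 0.0341, 0.205]
tcp_rot: [[0.999, -0.05, 0.0], [-0.05, -0.999, -0.0], [0.0, 0.0, -1.0]]
force: [-0.0, 0.3, 0.1]
opening: 0.457
grasp_force: 0.0
[0.49732164 0.03396013 0.20492669]
(0.7224809681804913, -0.6189086792042175) 0.2702774114078946
(-0.008953327468859129, -0.5030853328047762) 0.7063407653172811
(0.2691362894240683, 0.17363280685455607) 0.5050142833590507
(0.6415228733660854, -7.298714067728099) 0.5471354207727644
```

```bash
python3 -c "
from rig import bot;print(bot.hand_in())"
```

```text
the job is handed in; nothing more can be done
None
```

I slid both latches home, pulled the battery to about 24 mm lift (13 N) and held it for over two seconds. I then eased the drone back to rest, released it with the latches still home, and handed the job in at about 20 s. No verdict was returned.

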